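# Start a display post in its threaded boss and hold it

### The job

The orange display post stands loose in the threaded black boss of the wooden plinth. Take it by its round column, turn it backward (anticlockwise seen from above) until you feel its thread drop off the start of the boss's thread, then turn it forward (clockwise) one full turn from there, following the thread and never forcing the post down; leave the bottles, jar, model tank and knife around it where they are. Finish while still gripping the column: the program ends with the gripper holding the post upright and just started in its thread, not wound home, so that I can run cement into the thread.

Things in the scene. Friction and masses are not known exactly. Their poses are not given: they have to be found in the camera images.
- plinth: Dark wooden display base, 160 x 160 x 34 mm, stuck to the bench (it does not move). A round black boss, 46 mm diameter, stands at its centre, up to 56 mm above the bench. Origin: centre of the underside, z up. A white tick on the boss's rim, on the plinth's +x side, shows where the boss's thread begins.
- boss_mouth (a point): Centre of the boss's mouth, on the screw axis, 56 mm above the plinth's underside; axes as the plinth's. Inside: a 28 mm bore, 20 mm deep, with a right-hand ridge thread (pitch 6 mm, 20 mm clear inside the ridge), then a 20 mm pilot bore right through.
- boss_start (a point): Upper end of the boss's thread, 11.7 mm from the axis below the white tick, 1.6 mm below the mouth: where the lower end of the post's thread lies at the crest, just before it drops.
- post: Loose orange printed post, about 150 g, 127 mm long. Origin: centre of its lower tip, z up along it. From the tip: smooth 19 mm pilot; 26 mm right-hand thread, 6 mm pitch, at 33 to 48 mm; 35 mm flange at 53 to 57 mm; smooth round column, 24 mm diameter, at 57 to 118 mm; 6 mm brass pin to 127 mm. A white tick on the flange marks its +x side. It leans up to 0.05 rad when let go.
- post_start (a point): Lower end of the post's thread, below the flange's tick, 11.7 mm from the post's axis, 33 mm above its tip. At the start it lies on the first turn of the boss's thread, 0.3 to 0.8 turn of backward turning short of the crest, where the two ticks meet. Let go, the post rests on the thread and does not turn by itself.
- post_grip (a point): Point on the post's axis, 98 mm above its tip: a good place for the TCP, gripping the column from above at any yaw. Turning, the post rises (backward) or sinks (forward) 6 mm per turn. Its tip rests 34.6 mm below the mouth at the crest, drops there to 40.6 mm if pressed lightly or let go, and is at 46.6 mm (flange 6 mm above the boss) one turn forward of the drop.
- cement: Loose amber cement bottle with green cap, 42 mm diameter, 62 mm tall; origin at centre of its underside. Bystander.
- glue: Loose white bottle with red cap, 34 mm diameter, 80 mm tall; origin at centre of its underside. Bystander.
- jar: Loose glass paint jar with black lid, 40 mm diameter, 45 mm tall; origin at centre of its underside. Bystander.
- tank: Loose olive model tank, 104 x 53 mm, 44 mm tall; origin at centre of its underside, gun along +x. Bystander.
- knife: Loose hobby knife lying flat, 140 mm long along its x, 10 mm thick; origin below its middle. Bystander.
Not all that is in view belongs to the job. What is meant by the post is not purple or turquoise, and is the smaller of those in its own colour.

How it is judged:
On the way, in this order (a step that is already met when the one before it is completed fails the run):
1. turned backward on the thread, the post has climbed to the crest: the ends of the two threads meet (5 mm) (distance between post_start and boss_start below 0.005 m and contact force between the fingers and post above 0.3 N), for 0.05 s.
2. the thread has dropped: the tip is 38 to 42 mm below the mouth, its tick no more than about a third of a turn from the boss's (z of post in the frame of boss_mouth between -0.0422 and -0.038 m and horizontal distance between post_start and boss_start below 0.0215 m), for 0.1 s.
At the end, for the whole second after the job is handed in: The post is held still by the fingers (over 1 N), upright within 0.09 rad, on the boss's axis within 3 mm, and started about one turn (0.72 to 1.27): its tip 44.9 to 48.2 mm below the boss's mouth (z of post in the frame of boss_mouth between -0.0482 and -0.0449 m and horizontal distance between post and boss_mouth below 0.003 m and angle between post's own z axis and vertical below 0.09 rad and contact force between the fingers and post above 1 N and linear speed of post below 0.02 m/s and angular speed of post below 0.3 rad/s); the arm keeps its last pose, push and grip.
It fails at once if the post is forced against the thread (over 60 N) (contact force between post and plinth above 60 N).
It fails at once if a bystander is shoved or knocked over (moved over 20 mm) (distance of any of cement, glue, jar, tank, knife from where it was at the start of the episode above 0.02 m).
It also fails if it takes over 72 s, if anything falls off the work surface, if the arm or the gripper's body presses on something with over 40 N, if the wrist force passes 120 N, or if a joint passes its speed limit or range.

### The arm

A 7-joint arm with a two-finger parallel gripper is mounted at the origin on the work surface. World frame = base frame: x ahead of the robot, y to its left, z up, the work surface at z = 0. Lengths are in m, angles in rad, forces in N, time in s.
With the tool pointing down it reaches from about 0.425 to 0.95 m from the base axis. Payload 16.7 kg.
Tool frame: the origin (TCP) lies between the finger pads, 19 mm behind the fingertips; this is the grasp point; z points along the fingers, x is the direction in which the jaws open and shut, and the axes are right-handed (so a half turn about z gives the same grasp; the last joint's range is limited). The gripper opens to 94 mm and grips with 3 to 60 N. Pads are 16 mm wide; open, the fingers measure 119 mm over their backs; the gripper's body (75 mm by 177 mm) begins 78 mm behind the grasp point.
Start: joints at [-1.373, 0.426, 0.074, 1.606, -0.034, 1.111, -0.067], TCP at [0.23, 0.635, 0.224] pointing down, gripper open.
Joint ranges: [-2.85, 2.85], [-0.5, 2.14], [-1.23, 1.37], [0.21, 2.46], [-1.02, 4.16], [0.16, 2.05], [-2.73, 2.73]. Speed limits (rad/s): [1.89, 1.89, 2.39, 2.39, 3.01, 3.01, 3.01].

### API

Orientations are given as a unit quaternion [x, y, z, w].
In Python, from cell import arm gives the robot as it stands. The module is installed in compiled form; this text tells all that it offers.
- The arm moves only by the shell command python3 -m pendant 'ROWS' [FORCE]. ROWS is JSON, a list of rows, each an object with "angular": the turn, a rotation vector about the tool's x, y, z in degrees, a list of three; "slide": the shift along the tool's x, y, z in m, a list of three; "gripper": the finger opening in m, from 0 to 0.094. A call has 1 to 10 rows; each row is the pose to reach, as a shift and turn from the pose commanded when the call began, along the tool's axes at that moment; what a row does not reach only later rows make up. A row lasts 1/8 s, in which the tool goes at most 62.5 mm and 10.7 degrees, less where a joint would pass 70% of its speed; a pose out of reach is approached as far as the arm can. A call with a gripper value outside its range is refused whole. The fingers move at their own pace and stop on an object; FORCE is the grip in N (left out, the last holds). Time passes only in rows, so rows that repeat a pose let the fingers close. It gives the time, the measured TCP pose, the force and the opening at its end, in the units of the state.
- arm.get_obs(): the state, without advancing time (a new reading comes with each control period).
- arm.grab_frame(name): name is "scene" or "top"; returns a dict with "color" (480x640x3 uint8, red, green, blue), "depth" (480x640 float32, m along the optical axis (not along the pixel's ray), 0 where there is no reading), "fx", "fy", "cx", "cy" (pixels), "rvec" (rotation vector, rad) and "tvec" (3), from world to camera coordinates, as OpenCV has them. Camera axes: x right, y down, z forward; pixel columns grow to the right and rows downward; lengths in m; the calibration is good to about 2 mm. A picture is of the moment at which its call begins.
- arm.job_done(): hands the job in, once; it reports no verdict.
Trained networks look in a picture, given as the dict that the camera call returned (one of the last four; its "shot" number tells which), for a name from the list of things; names that differ only in an ending like _2 or _b are one class to them, and where a whole thing is asked for, a point or a joint stands for the part that bears it (a point fixed in the world has none). Each returns a list of dicts, best first, with "conf" (0 to 1); they miss things now and then, are a little off and sometimes report something else, mostly with a low value. They report only what shows in the picture. A call takes as long as a camera call. They do not tell look-alikes from the thing itself.
- arm.find_in(picture, name): "location" ([column, row] in pixels, amid what is visible of it).
- arm.cut_out(picture, name): "region" (480x640 bool, what is visible of it) and "location" ([column, row] in pixels, amid what is visible of it).
The state is a dict: "time_s": time; "joint_positions": joint angles; "qvel": joint speeds; "joint_torque": joint torques, N m; "ee_pos": TCP position; "tcp_rot": TCP orientation; "contact_force": force on the tool from outside, world axes, zero at the start; "ft_torque": the same for the moment, N m; "finger_gap": finger opening in m.
Only numpy, scipy, OpenCV 4.12 (cv2) and the standard library are available. Lean on these libraries where they do the work, as an engineer would, in place of code of your own. Each camera call takes 0.05 s, during which the arm holds its last target. There are 200 camera calls.

## Working session

There is one attempt and no reset: what is moved stays moved. The work goes in short steps, Python scripts to look and compute and a shell command to move; the robot and the scene stay as the last step left them, time stands still between calls to the robot, and variables do not carry over. Pictures are saved under pics/ and viewed, about 8 in all and at most 12, crops included, and the job is handed in when it is done.

```bash
mkdir -p pics
cat > h.py <<'E'
from cell import arm
import numpy as np, cv2
from scipy.spatial.transform import Rotation as R
def w2p(f,P):
    Rm=R.from_rotvec(np.ravel(f['rvec'])).as_matrix(); c=Rm@np.array(P)+np.ravel(f['tvec'])
    return c[0]/c[2]*f['fx']+f['cx'], c[1]/c[2]*f['fy']+f['cy']
def p2w(f,u,v,d=None):
    u=np.asarray(u);v=np.asarray(v)
    if d is None: d=f['depth'][v.astype(int),u.astype(int)]
    c=np.stack([(u-f['cx'])/f['fx']*d,(v-f['cy'])/f['fy']*d,d*np.ones_like(u,float)],-1)
    Rm=R.from_rotvec(np.ravel(f['rvec'])).as_matrix()
    return (c-np.ravel(f['tvec']))@Rm
def ray_z(f,u,v,z):
    Rm=R.from_rotvec(np.ravel(f['rvec'])).as_matrix(); o=-Rm.T@np.ravel(f['tvec'])
    d=Rm.T@np.array([(u-f['cx'])/f['fx'],(v-f['cy'])/f['fy'],1]); return o+d*(z-o[2])/d[2]
def save(n,img,k=1):
    cv2.imwrite('pics/'+n,cv2.resize(img[:,:,::-1],None,fx=k,fy=k,interpolation=cv2.INTER_CUBIC))
E
python3 - <<'E'
from h import *
np.set_printoptions(precision=3,suppress=True)
o=arm.get_obs(); print(o['ee_pos'],o['tcp_rot'],o['finger_gap'],o['time_s'])
for n in('top','scene'):
    f=arm.grab_frame(n); save(n+'0.png',f['color'])
    Rm=R.from_rotvec(np.ravel(f['rvec'])).as_matrix();print(n,-Rm.T@np.ravel(f['tvec']),f['fx'])
    for t in('plinth','post','cement','glue','jar','tank','knife'):
        for r in arm.find_in(f,t): 
            c=np.array(r['location']); print(t,c,round(r['conf'],2),p2w(f,*c))
E
```

```text
[0.23  0.634 0.224] [ 0.819  0.574 -0.     0.   ] 0.09421599372216037 0.0
top [0.454 0.029 0.878] 491.0718614772385
plinth [361.8 280.4] 0.62 [ 0.512 -0.038  0.073]
post [473.6 262.7] 0.9 [ 0.538 -0.211  0.108]
post [372.3 273. ] 0.77 [ 0.519 -0.048  0.139]
post [234.6 290.5] 0.59 [0.49  0.155 0.162]
post [483.5 327.4] 0.58 [ 0.439 -0.217  0.12 ]
cement [314.4 339. ] 0.72 [0.418 0.039 0.062]
cement [370.3 273.1] 0.67 [ 0.519 -0.046  0.137]
glue [281.3 269. ] 0.67 [0.53  0.093 0.082]
jar [424.5 227.6] 0.57 [ 0.606 -0.149  0.046]
tank [302.9 219.4] 0.88 [0.621 0.061 0.039]
knife [424.1 332.4] 0.83 [ 0.427 -0.151  0.007]
scene [ 1.008 -0.271  0.704] 451.87091593069823
plinth [270.3 231. ] 0.58 [0.423 0.033 0.039]
post [177.5 326.2] 0.88 [ 0.555 -0.22   0.079]
post [255.1 265.6] 0.83 [ 0.533 -0.061  0.099]
post [141.9 277.1] 0.67 [ 0.457 -0.231  0.114]
cement [269.2 232.3] 0.58 [0.423 0.03  0.037]
glue [324.  253.4] 0.73 [0.542 0.082 0.046]
jar [240.2 346.1] 0.56 [ 0.625 -0.15   0.044]
tank [340.6 297.9] 0.67 [0.643 0.045 0.041]
knife [190.3 284.7] 0.6 [ 0.422 -0.154 -0.001]
```

View pics/top0.png

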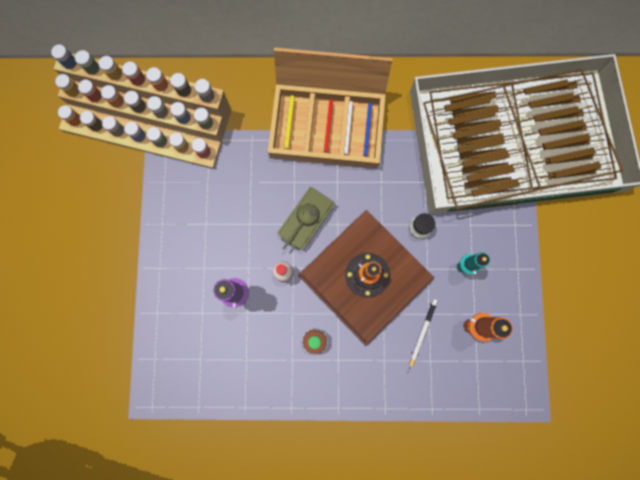

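View pics/scene0.png

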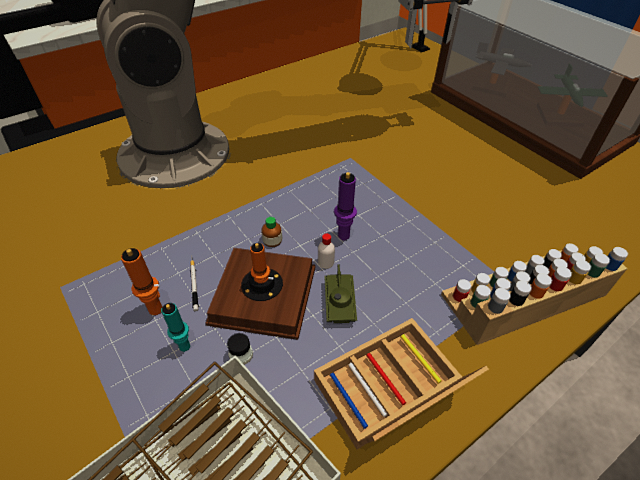

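Candidates: orange post in the boss (top 372,272), large loose orange post (487,327), turquoise (475,263) and purple (232,291). I choose the smaller orange one, standing in the boss, and check it in a close crop.

Run:
```python
from h import *
np.set_printoptions(precision=4,suppress=True)
f=arm.grab_frame('top'); g=arm.grab_frame('scene')
a=cv2.resize(f['color'][240:310,333:403][:,:,::-1],(400,400),interpolation=cv2.INTER_CUBIC)
b=cv2.resize(g['color'][230:310,220:300][:,:,::-1],(400,400),interpolation=cv2.INTER_CUBIC)
cv2.imwrite('pics/crop1.png',np.hstack([a,b]))
c=[ray_z(f,u,v,.034) for u,v in((367,211),(434,277),(366,343),(300,275))]
print(np.array(c),np.mean(c,0))
for n,fr in(('top',f),('scene',g)):
    for nm in('post','plinth'):
      for r in arm.cut_out(fr,nm):
        m=r['region']; v,u=np.nonzero(m); P=p2w(fr,u,v); P=P[fr['depth'][v,u]>0]
        k=np.hypot(P[:,0]-.517,P[:,1]+.041)<.1
        if k.sum()<20: continue
        P=P[k]; print(n,nm,r['conf'],r['location'],len(P),P[:,2].max())
        if nm=='post':
          for lo,hi in((.07,.085),(.085,.1),(.1,.13),(.126,.15)):
            q=P[(P[:,2]>lo)&(P[:,2]<hi)]
            if len(q):print(lo,len(q),q.mean(0),q.min(0),q.max(0))
```

```text
[[ 0.6369 -0.0515  0.034 ]
 [ 0.5216 -0.1648  0.034 ]
 [ 0.4102 -0.0471  0.034 ]
 [ 0.5241  0.065   0.034 ]] [ 0.5232 -0.0496  0.034 ]
top plinth 0.82 [362.3, 282.7] 8571 0.13973756463686055
scene post 0.86 [258.4, 266.1] 549 0.14374678466432272
0.07 146 [ 0.5332 -0.055   0.0753] [ 0.5104 -0.068   0.0701] [ 0.5445 -0.0346  0.0849]
0.085 69 [ 0.534  -0.0549  0.0926] [ 0.5217 -0.0626  0.0852] [ 0.5387 -0.0422  0.0999]
0.1 147 [ 0.5345 -0.0542  0.1156] [ 0.523  -0.0622  0.1001] [ 0.5391 -0.0397  0.1299]
0.126 147 [ 0.5295 -0.0521  0.1343] [ 0.514  -0.0625  0.1262] [ 0.5383 -0.0398  0.1437]
scene plinth 0.68 [266.0, 297.8] 5705 0.10879317626560596
```

View pics/crop1.png

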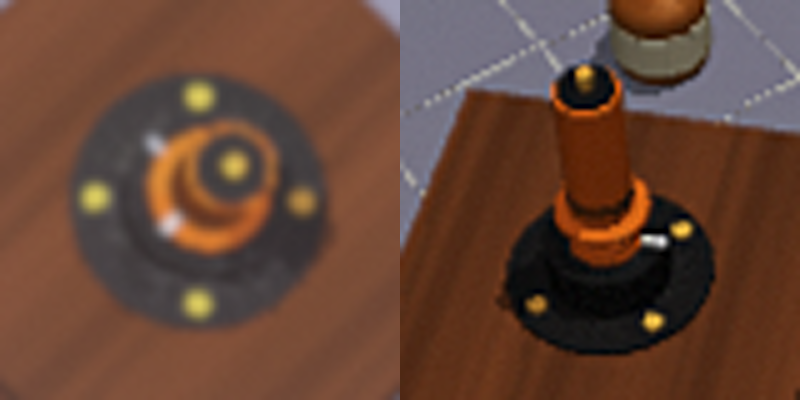

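The crop shows the small orange post in the boss. The boss tick is at crop (153,143), top pixel about (360,265). The flange tick is at (171,222), about (363,279). Next I work out the angles and start the approach.

```bash
python3 - <<'E'
from h import *
f=arm.grab_frame('top')
np.set_printoptions(precision=4,suppress=True)
b=ray_z(f,333+198/5.714-.5,240+200/5.714-.5,.036);print('boss',b)
for C in (b,np.array([.5232,-.0496,0])):
  for n,x,y,z in(('bosstick',153,143,.056),('posttick',171,222,.075)):
    p=ray_z(f,333+x/5.714-.5,240+y/5.714-.5,z)-C; print(n,p[:2],np.hypot(*p[:2]),np.degrees(np.arctan2(p[1],p[0])))
E
python3 -m pendant '[{"angular":[0,0,30],"slide":[-0.10,0.10,0],"gripper":0.094},{"angular":[0,0,60],"slide":[-0.20,0.19,0],"gripper":0.094},{"angular":[0,0,107],"slide":[-0.435,0.408,0],"gripper":0.094},{"angular":[0,0,107],"slide":[-0.435,0.408,0],"gripper":0.094},{"angular":[0,0,107],"slide":[-0.435,0.408,0],"gripper":0.094},{"angular":[0,0,107],"slide":[-0.435,0.408,0],"gripper":0.094},{"angular":[0,0,107],"slide":[-0.435,0.408,0],"gripper":0.094},{"angular":[0,0,107],"slide":[-0.435,0.408,0],"gripper":0.094},{"angular":[0,0,107],"slide":[-0.435,0.408,0],"gripper":0.094},{"angular":[0,0,107],"slide":[-0.435,0.408,0],"gripper":0.094}]' 20
python3 -c "
from h import *
print(arm.get_obs()['joint_positions'])"
```

```text
boss [ 0.5253 -0.0502  0.036 ]
bosstick [0.015  0.0149] 0.02114092005991616 44.74213189218338
posttick [-0.0096  0.0114] 0.014950814176187084 130.1450953907894
bosstick [0.0171 0.0143] 0.02226289909311415 39.821267609886945
posttick [-0.0076  0.0108] 0.013184379230366914 124.9682270916785
time_s: 2.4
ee_pos: [0.4661, 0.0835, 0.2247]
tcp_rot: [0.947, -0.321, 0.0, -0.0]
contact_force: [-0.4, 1.5, -0.2]
finger_gap: 0.0941
[-0.91590049  0.08943442  0.64964931  2.07186826 -0.06466089  0.99844902
 -0.88667746]
```

```bash
python3 -m pendant '[{"angular":[0,0,10],"slide":[0.03,0.02,0],"gripper":0.094},{"angular":[0,0,21],"slide":[0.08,0.04,0],"gripper":0.094},{"angular":[0,0,32],"slide":[0.128,0.07,0],"gripper":0.094},{"angular":[0,0,43],"slide":[0.128,0.07,0],"gripper":0.094},{"angular":[0,0,54],"slide":[0.128,0.07,0],"gripper":0.094},{"angular":[0,0,65],"slide":[0.128,0.07,0],"gripper":0.094},{"angular":[0,0,76],"slide":[0.128,0.07,0],"gripper":0.094},{"angular":[0,0,87],"slide":[0.128,0.07,0],"gripper":0.094},{"angular":[0,0,98],"slide":[0.128,0.07,0],"gripper":0.094},{"angular":[0,0,107],"slide":[0.128,0.07,0],"gripper":0.094}]' 20
python3 -c "
from h import *
print(arm.get_obs()['joint_positions'])
g=arm.grab_frame('scene');save('s2.png',g['color'][110:330,150:380],2.4)"
```

```text
time_s: 3.65
ee_pos: [0.5256, -0.0462, 0.2244]
tcp_rot: [-0.309, 0.951, 0.0, 0.0]
contact_force: [0.4, -0.6, -0.1]
finger_gap: 0.0939
[-0.93443638  0.32399067  1.10982341  1.97641235 -0.33694324  1.04221061
 -2.18404889]
```

View pics/s2.png

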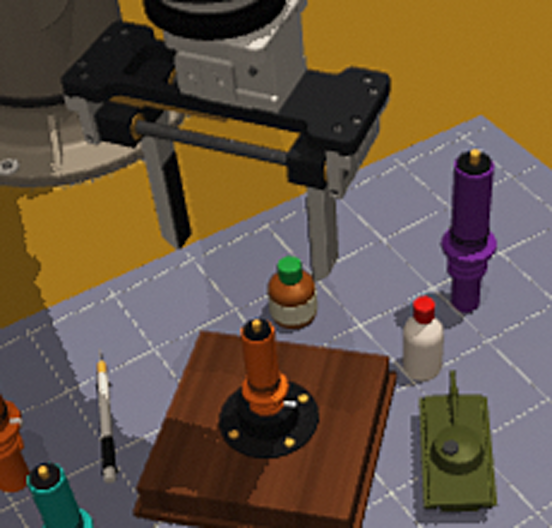

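The gripper stands over the right post with clear space around it. I finish the yaw and descend.

```bash
python3 -m pendant '[{"angular":[0,0,10],"slide":[0.003,-0.003,0.01],"gripper":0.094},{"angular":[0,0,20],"slide":[0.003,-0.003,0.03],"gripper":0.094},{"angular":[0,0,23],"slide":[0.003,-0.003,0.05],"gripper":0.094},{"angular":[0,0,23],"slide":[0.003,-0.003,0.075],"gripper":0.094},{"angular":[0,0,23],"slide":[0.003,-0.003,0.095],"gripper":0.094},{"angular":[0,0,23],"slide":[0.003,-0.003,0.109],"gripper":0.094},{"angular":[0,0,23],"slide":[0.003,-0.003,0.109],"gripper":0.094}]' 20
python3 - <<'E'
from h import *
np.set_printoptions(precision=4,suppress=True)
print(arm.get_obs()['joint_positions'])
f=arm.grab_frame('top');g=arm.grab_frame('scene')
cv2.imwrite('pics/s3.png',np.hstack([cv2.resize(f['color'][220:320,320:420][:,:,::-1],(400,400)),cv2.resize(g['color'][210:310,205:305][:,:,::-1],(400,400))]))
for r in arm.cut_out(g,'post'):
    v,u=np.nonzero(r['region']);P=p2w(g,u,v);P=P[(np.hypot(P[:,0]-.525,P[:,1]+.05)<.03)]
    if len(P)>50:
        for lo in(.08,.1,.12):
            q=P[(P[:,2]>lo)&(P[:,2]<lo+.02)]
            if len(q)<10: continue
            # fit circle centre with r=12mm
            from scipy.optimize import least_squares
            s=least_squares(lambda c:np.hypot(q[:,0]-c[0],q[:,1]-c[1])-.012,[.525,-.05],loss='soft_l1',f_scale=.001)
            print(lo,len(q),s.x,s.cost)
E
```

```text
time_s: 4.58
ee_pos: [0.5246, -0.0507, 0.1148]
tcp_rot: [-0.117, 0.993, -0.0, -0.001]
contact_force: [-0.3, 0.5, 0.6]
finger_gap: 0.0936
[-0.8125  0.5214  1.0261  2.0763 -0.5909  0.8696 -2.3503]
0.08 103 [ 0.5253 -0.0504] 2.4296741732890473e-05
0.1 100 [ 0.5256 -0.0502] 1.694977910887605e-05
0.12 138 [ 0.5254 -0.0485] 0.00020810647477090087
```

View pics/s3.png

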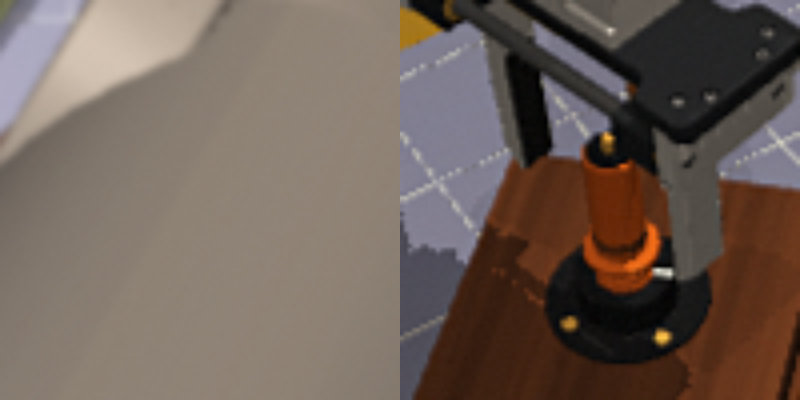

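Jaws sit either side of the column and the axis agrees to under 1 mm. I grip now.

```bash
python3 -m pendant '[{"angular":[0,0,0],"slide":[-0.001,0,0],"gripper":0.094},{"angular":[0,0,0],"slide":[-0.001,0,0],"gripper":0.05},{"angular":[0,0,0],"slide":[-0.001,0,0],"gripper":0.02},{"angular":[0,0,0],"slide":[-0.001,0,0],"gripper":0.02},{"angular":[0,0,0],"slide":[-0.001,0,0],"gripper":0.02},{"angular":[0,0,0],"slide":[-0.001,0,0],"gripper":0.02},{"angular":[0,0,0],"slide":[-0.001,0,0],"gripper":0.02},{"angular":[0,0,0],"slide":[-0.001,0,0],"gripper":0.02}]' 15
```

```text
time_s: 5.72
ee_pos: [0.5259, -0.0503, 0.1153]
tcp_rot: [-0.116, 0.993, -0.0, -0.0]
contact_force: [0.3, -0.2, 0.9]
finger_gap: 0.0276
```

```bash
python3 -m pendant '[{"angular":[0,0,0],"slide":[0,0,0],"gripper":0.02},{"angular":[0,0,0],"slide":[0,0,0],"gripper":0.02},{"angular":[0,0,0],"slide":[0,0,0],"gripper":0.02}]' 15
python3 -m pendant '[{"angular":[0,0,-5],"slide":[0,0,-0.0001],"gripper":0.02},{"angular":[0,0,-10],"slide":[0,0,-0.0002],"gripper":0.02},{"angular":[0,0,-15],"slide":[0,0,-0.0003],"gripper":0.02},{"angular":[0,0,-20],"slide":[0,0,-0.0003],"gripper":0.02},{"angular":[0,0,-25],"slide":[0,0,-0.0004],"gripper":0.02},{"angular":[0,0,-30],"slide":[0,0,-0.0005],"gripper":0.02},{"angular":[0,0,-35],"slide":[0,0,-0.0006],"gripper":0.02},{"angular":[0,0,-40],"slide":[0,0,-0.0007],"gripper":0.02},{"angular":[0,0,-45],"slide":[0,0,-0.0008],"gripper":0.02},{"angular":[0,0,-45],"slide":[0,0,-0.0008],"gripper":0.02}]'
python3 - <<'E'
from h import *
o=arm.get_obs();print(o['joint_positions'],o['ft_torque'])
g=arm.grab_frame('scene');save('s4.png',g['color'][210:310,205:305],5)
E
```

```text
time_s: 6.1
ee_pos: [0.526, -0.0503, 0.1153]
tcp_rot: [-0.117, 0.993, -0.0, 0.0]
contact_force: [0.4, -0.6, 0.2]
finger_gap: 0.0234
time_s: 7.35
ee_pos: [0.5259, -0.0503, 0.1161]
tcp_rot: [-0.488, 0.873, 0.0, 0.0]
contact_force: [0.2, -0.0, -1.2]
finger_gap: 0.0241
[-0.67754804  0.42584863  0.81693655  2.06809244 -0.4252872   0.81910357
 -1.73052882] [ 9.79044359e-02  5.00914031e-02 -4.47650062e-05]
```

View pics/s4.png

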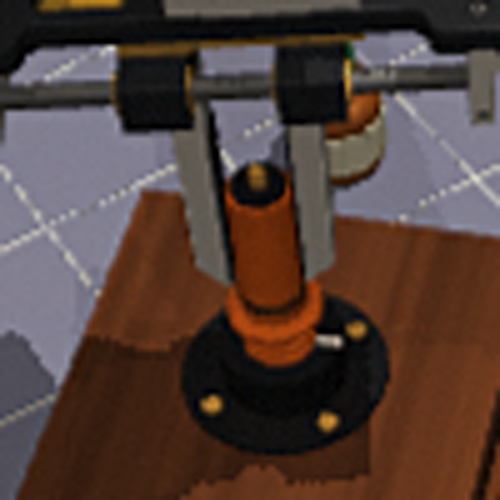

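Gripped (24.1 mm gap), forces near zero. The flange tick still faces away from the scene camera. I continue backward.

```bash
python3 -m pendant '[{"angular":[0,0,-9],"slide":[0,0,-0.00015],"gripper":0.02},{"angular":[0,0,-18],"slide":[0,0,-0.0003],"gripper":0.02},{"angular":[0,0,-27],"slide":[0,0,-0.00045],"gripper":0.02},{"angular":[0,0,-36],"slide":[0,0,-0.0006],"gripper":0.02},{"angular":[0,0,-45],"slide":[0,0,-0.00075],"gripper":0.02},{"angular":[0,0,-54],"slide":[0,0,-0.0009],"gripper":0.02},{"angular":[0,0,-63],"slide":[0,0,-0.00105],"gripper":0.02},{"angular":[0,0,-72],"slide":[0,0,-0.0012],"gripper":0.02},{"angular":[0,0,-81],"slide":[0,0,-0.00135],"gripper":0.02},{"angular":[0,0,-90],"slide":[0,0,-0.0015],"gripper":0.02}]' 
python3 -c "
from h import *
print(arm.get_obs()['joint_positions'])"
python3 -m pendant '[{"angular":[0,0,-9],"slide":[0,0,-0.00015],"gripper":0.02},{"angular":[0,0,-18],"slide":[0,0,-0.0003],"gripper":0.02},{"angular":[0,0,-27],"slide":[0,0,-0.00045],"gripper":0.02},{"angular":[0,0,-36],"slide":[0,0,-0.0006],"gripper":0.02},{"angular":[0,0,-45],"slide":[0,0,-0.00075],"gripper":0.02},{"angular":[0,0,-54],"slide":[0,0,-0.0009],"gripper":0.02},{"angular":[0,0,-63],"slide":[0,0,-0.00105],"gripper":0.02},{"angular":[0,0,-72],"slide":[0,0,-0.0012],"gripper":0.02},{"angular":[0,0,-81],"slide":[0,0,-0.00135],"gripper":0.02},{"angular":[0,0,-81],"slide":[0,0,-0.00135],"gripper":0.02}]'
python3 - <<'E'
from h import *
o=arm.get_obs();print(o['joint_positions'],o['ft_torque'])
g=arm.grab_frame('scene');save('s5.png',g['color'][225:295,220:290],6)
E
```

```text
time_s: 8.65
ee_pos: [0.5258, -0.05, 0.1174]
tcp_rot: [0.963, -0.271, -0.0, -0.0]
contact_force: [0.1, 1.1, -0.1]
finger_gap: 0.0239
[-0.37796704  0.33831366  0.4232279   2.0521899  -0.19361492  0.78906767
 -0.38763366]
time_s: 9.9
ee_pos: [0.5257, -0.0502, 0.1187]
tcp_rot: [0.909, 0.417, -0.0, -0.0]
contact_force: [0.2, 2.3, -0.7]
finger_gap: 0.0238
[-0.1270763   0.316287    0.11959412  2.03702142 -0.05280307  0.79174069
  0.88310304] [ 0.7383594   0.16639745 -0.02111048]
```

View pics/s5.png

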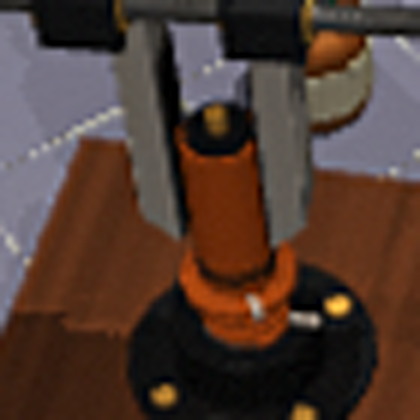

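Now the flange tick shows at crop (253,307) and the boss tick at (304,320). I compute the remaining angle.

Run:
```python
from h import *
f=arm.grab_frame('scene')
for C in([.5253,-.0502],[.5259,-.0502]):
 for n,x,y,zs in(('post',253,307,(.0755,.0775)),('boss',304,320,(.056,.0565))):
  for z in zs:
    p=ray_z(f,220+x/6-.5,225+y/6-.5,z)[:2]-C; print(n,z,p,np.hypot(*p),np.degrees(np.arctan2(p[1],p[0])))
```

```text
post 0.0755 [ 0.01586556 -0.0051028 ] 0.016665970103262588 -17.829233297841657
post 0.0775 [ 0.01735155 -0.00578938] 0.018291885693255506 -18.45139002477301
boss 0.056 [0.01476105 0.01155692] 0.018747029586938076 38.05858520005064
boss 0.0565 [0.01512222 0.01137759] 0.01892435057063972 36.956907533844515
post 0.0755 [ 0.01526556 -0.0051028 ] 0.01609583453129501 -18.48318870183757
post 0.0775 [ 0.01675155 -0.00578938] 0.017723747548376387 -19.065293829383318
boss 0.056 [0.01416105 0.01155692] 0.018278343918010864 39.218100395447685
boss 0.0565 [0.01452222 0.01137759] 0.018448424885875257 38.07730339153549
```

```bash
python3 -m pendant '[{"angular":[0,0,-8],"slide":[0,0,-0.00013],"gripper":0.02},{"angular":[0,0,-16],"slide":[0,0,-0.00027],"gripper":0.02},{"angular":[0,0,-24],"slide":[0,0,-0.0004],"gripper":0.02},{"angular":[0,0,-32],"slide":[0,0,-0.00053],"gripper":0.02},{"angular":[0,0,-40],"slide":[0,0,-0.00067],"gripper":0.02},{"angular":[0,0,-45],"slide":[0,0,-0.00075],"gripper":0.02},{"angular":[0,0,-50],"slide":[0,0,-0.0008],"gripper":0.02},{"angular":[0,0,-55],"slide":[0,0,-0.0009],"gripper":0.02},{"angular":[0,0,-60],"slide":[0,0,-0.001],"gripper":0.02},{"angular":[0,0,-60],"slide":[0,0,-0.001],"gripper":0.02}]' 
python3 -m pendant '[{"angular":[0,0,-4],"slide":[0,0,-0.00007],"gripper":0.02},{"angular":[0,0,-8],"slide":[0,0,-0.0001],"gripper":0.02},{"angular":[0,0,-12],"slide":[0,0,-0.0001],"gripper":0.02},{"angular":[0,0,-16],"slide":[0,0,-0.0001],"gripper":0.02},{"angular":[0,0,-20],"slide":[0,0,-0.0001],"gripper":0.02},{"angular":[0,0,-20],"slide":[0,0,-0.0001],"gripper":0.02}]'
python3 - <<'E'
from h import *
o=arm.get_obs();print(o['joint_positions'],o['ft_torque'])
E
```

```text
time_s: 11.25
ee_pos: [0.5257, -0.0504, 0.1197]
tcp_rot: [0.579, 0.815, -0.0, -0.0]
contact_force: [-0.7, 1.5, -2.0]
finger_gap: 0.0241
time_s: 12.0
ee_pos: [0.5258, -0.0505, 0.1199]
tcp_rot: [0.429, 0.903, -0.0, -0.0]
contact_force: [-0.3, -0.1, -2.3]
finger_gap: 0.0238
[ 0.10594852  0.3195288  -0.15666244  2.02226814  0.06816426  0.80503787
  2.16397484] [0.25543637 0.23304976 0.0140324 ]
```

Past the crest by an estimated 20° (296° turned), and the post's weight now hangs on the gripper (-2.3 N). I press down gently to feel for the drop.

```bash
python3 -m pendant '[{"angular":[0,0,0],"slide":[0,0,0.0005],"gripper":0.02},{"angular":[0,0,0],"slide":[0,0,0.001],"gripper":0.02},{"angular":[0,0,0],"slide":[0,0,0.0015],"gripper":0.02},{"angular":[0,0,0],"slide":[0,0,0.002],"gripper":0.02},{"angular":[0,0,0],"slide":[0,0,0.002],"gripper":0.02}]'
python3 - <<'E'
from h import *
g=arm.grab_frame('scene');save('s6.png',g['color'][225:295,220:290],6)
E
```

```text
time_s: 12.62
ee_pos: [0.5259, -0.0503, 0.118]
tcp_rot: [0.428, 0.904, -0.0, -0.0]
contact_force: [-0.5, 0.8, -1.7]
finger_gap: 0.0237
```

View pics/s6.png

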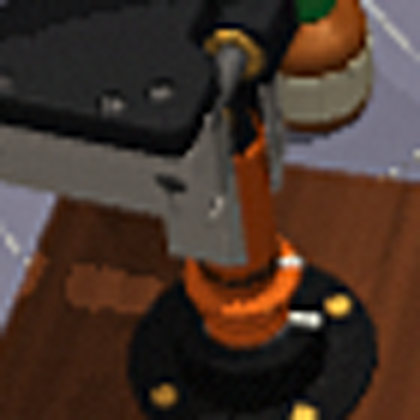

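The flange tick (290,262) is slightly past the boss tick (304,320), and the post sank 2 mm with only its weight felt. I carry on to the seat.

```bash
python3 -m pendant '[{"angular":[0,0,0],"slide":[0,0,0.0005],"gripper":0.02},{"angular":[0,0,0],"slide":[0,0,0.001],"gripper":0.02},{"angular":[0,0,0],"slide":[0,0,0.0015],"gripper":0.02},{"angular":[0,0,0],"slide":[0,0,0.002],"gripper":0.02},{"angular":[0,0,0],"slide":[0,0,0.0025],"gripper":0.02},{"angular":[0,0,0],"slide":[0,0,0.003],"gripper":0.02},{"angular":[0,0,0],"slide":[0,0,0.003],"gripper":0.02}]' 
python3 -m pendant '[{"angular":[0,0,0],"slide":[0,0,0.0003],"gripper":0.02},{"angular":[0,0,0],"slide":[0,0,0.0006],"gripper":0.02},{"angular":[0,0,0],"slide":[0,0,0.0006],"gripper":0.02}]' 
python3 -m pendant '[{"angular":[0,0,0],"slide":[0,0,0.0003],"gripper":0.02},{"angular":[0,0,0],"slide":[0,0,0.0005],"gripper":0.02},{"angular":[0,0,0],"slide":[0,0,0.0005],"gripper":0.02}]'
```

```text
time_s: 13.55
ee_pos: [0.5259, -0.0503, 0.1149]
tcp_rot: [0.428, 0.904, -0.0, -0.0]
contact_force: [-1.5, 0.5, -1.4]
finger_gap: 0.0236
time_s: 13.92
ee_pos: [0.5259, -0.0503, 0.1144]
tcp_rot: [0.427, 0.904, -0.0, -0.0]
contact_force: [-0.3, 0.5, -1.3]
finger_gap: 0.0239
time_s: 14.3
ee_pos: [0.526, -0.0503, 0.1141]
tcp_rot: [0.427, 0.904, 0.0, 0.0]
contact_force: [-2.4, 1.1, 3.9]
finger_gap: 0.0237
```

Seated: contact appeared at z≈0.1141, a drop of about 5.7 mm. Now forward, following the pitch at 0.0167 mm/deg.

```bash
python3 -m pendant '[{"angular":[0,0,9],"slide":[0,0,0.00000],"gripper":0.02},{"angular":[0,0,18],"slide":[0,0,0.00015],"gripper":0.02},{"angular":[0,0,27],"slide":[0,0,0.0003],"gripper":0.02},{"angular":[0,0,36],"slide":[0,0,0.00045],"gripper":0.02},{"angular":[0,0,45],"slide":[0,0,0.0006],"gripper":0.02},{"angular":[0,0,54],"slide":[0,0,0.00075],"gripper":0.02},{"angular":[0,0,63],"slide":[0,0,0.0009],"gripper":0.02},{"angular":[0,0,72],"slide":[0,0,0.00105],"gripper":0.02},{"angular":[0,0,81],"slide":[0,0,0.0012],"gripper":0.02},{"angular":[0,0,90],"slide":[0,0,0.00135],"gripper":0.02}]'
python3 - <<'E'
from h import *
g=arm.grab_frame('scene');save('s7.png',g['color'][225:295,220:290],6)
E
```

```text
time_s: 15.55
ee_pos: [0.5261, -0.0498, 0.1127]
tcp_rot: [0.942, 0.335, 0.0, -0.0]
contact_force: [-1.2, 3.5, 1.5]
finger_gap: 0.0241
```

View pics/s7.png

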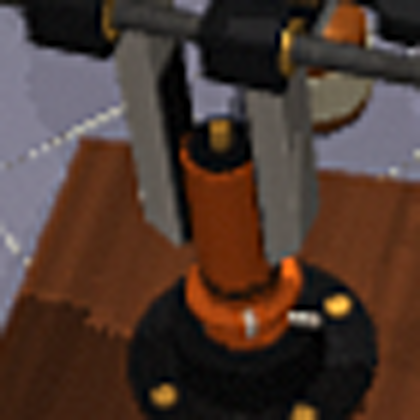

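The post turned with the gripper: the flange tick is at (250,322), and the flange sits lower than at this yaw before. I go on forward by 200°, with force checks.

```bash
for i in 1 2; do :; done
python3 -m pendant '[{"angular":[0,0,10],"slide":[0,0,0.00017],"gripper":0.02},{"angular":[0,0,20],"slide":[0,0,0.00033],"gripper":0.02},{"angular":[0,0,30],"slide":[0,0,0.0005],"gripper":0.02},{"angular":[0,0,40],"slide":[0,0,0.00067],"gripper":0.02},{"angular":[0,0,50],"slide":[0,0,0.00083],"gripper":0.02},{"angular":[0,0,60],"slide":[0,0,0.001],"gripper":0.02},{"angular":[0,0,70],"slide":[0,0,0.00117],"gripper":0.02},{"angular":[0,0,80],"slide":[0,0,0.00133],"gripper":0.02},{"angular":[0,0,90],"slide":[0,0,0.0015],"gripper":0.02},{"angular":[0,0,100],"slide":[0,0,0.00167],"gripper":0.02}]' 
python3 -c "
from h import *
print(arm.get_obs()['joint_positions'])"
```

```text
time_s: 16.85
ee_pos: [0.5264, -0.0501, 0.1111]
tcp_rot: [0.863, -0.506, 0.0, -0.0]
contact_force: [0.6, 2.1, 0.5]
finger_gap: 0.0238
[-0.48059138  0.36829159  0.55390396  2.06197066 -0.27268756  0.78046993
 -0.82187248]
```

```bash
python3 -m pendant '[{"angular":[0,0,9],"slide":[0,0,0.00015],"gripper":0.02},{"angular":[0,0,18],"slide":[0,0,0.0003],"gripper":0.02},{"angular":[0,0,27],"slide":[0,0,0.00045],"gripper":0.02},{"angular":[0,0,36],"slide":[0,0,0.0006],"gripper":0.02},{"angular":[0,0,45],"slide":[0,0,0.00075],"gripper":0.02},{"angular":[0,0,54],"slide":[0,0,0.0009],"gripper":0.02},{"angular":[0,0,63],"slide":[0,0,0.00105],"gripper":0.02},{"angular":[0,0,72],"slide":[0,0,0.0012],"gripper":0.02},{"angular":[0,0,81],"slide":[0,0,0.00135],"gripper":0.02},{"angular":[0,0,90],"slide":[0,0,0.0015],"gripper":0.02}]' 
python3 -c "
from h import *
print(arm.get_obs()['joint_positions'])"
```

```text
time_s: 18.1
ee_pos: [0.5262, -0.0505, 0.1095]
tcp_rot: [-0.253, 0.968, -0.0, 0.0]
contact_force: [-0.6, 0.2, 0.1]
finger_gap: 0.0237
[-0.76851739  0.49896374  0.95748715  2.07631817 -0.55212775  0.84120848
 -2.11489045]
```

280° forward. I regrip for the last 100°: open slightly, turn the hand back, close.

```bash
python3 -m pendant '[{"angular":[0,0,0],"slide":[0,0,0],"gripper":0.05},{"angular":[0,0,0],"slide":[0,0,0],"gripper":0.05},{"angular":[0,0,0],"slide":[0,0,0],"gripper":0.05},{"angular":[0,0,0],"slide":[0,0,0],"gripper":0.05},{"angular":[0,0,0],"slide":[0,0,0],"gripper":0.05}]'
python3 -m pendant '[{"angular":[0,0,-10],"slide":[0,0,0],"gripper":0.05},{"angular":[0,0,-20],"slide":[0,0,0],"gripper":0.05},{"angular":[0,0,-30],"slide":[0,0,0],"gripper":0.05},{"angular":[0,0,-40],"slide":[0,0,0],"gripper":0.05},{"angular":[0,0,-50],"slide":[0,0,0],"gripper":0.05},{"angular":[0,0,-60],"slide":[0,0,0],"gripper":0.05},{"angular":[0,0,-70],"slide":[0,0,0],"gripper":0.05},{"angular":[0,0,-80],"slide":[0,0,0],"gripper":0.05},{"angular":[0,0,-90],"slide":[0,0,0],"gripper":0.05},{"angular":[0,0,-100],"slide":[0,0,0],"gripper":0.05}]'
python3 -m pendant '[{"angular":[0,0,0],"slide":[0,0,0],"gripper":0.02},{"angular":[0,0,0],"slide":[0,0,0],"gripper":0.02},{"angular":[0,0,0],"slide":[0,0,0],"gripper":0.02},{"angular":[0,0,0],"slide":[0,0,0],"gripper":0.02},{"angular":[0,0,0],"slide":[0,0,0],"gripper":0.02},{"angular":[0,0,0],"slide":[0,0,0],"gripper":0.02},{"angular":[0,0,0],"slide":[0,0,0],"gripper":0.02},{"angular":[0,0,0],"slide":[0,0,0],"gripper":0.02}]' 15
python3 - <<'E'
from h import *
g=arm.grab_frame('scene');save('s8.png',g['color'][225:295,220:290],6)
E
```

```text
time_s: 18.73
ee_pos: [0.5259, -0.0503, 0.1094]
tcp_rot: [-0.254, 0.967, 0.0, 0.0]
contact_force: [0.9, 0.1, -0.2]
finger_gap: 0.0502
time_s: 19.98
ee_pos: [0.5259, -0.0504, 0.1095]
tcp_rot: [0.905, -0.425, 0.0, 0.0]
contact_force: [-1.0, -0.1, -1.2]
finger_gap: 0.0504
time_s: 20.98
ee_pos: [0.5259, -0.0503, 0.1094]
tcp_rot: [0.904, -0.428, -0.0, 0.0]
contact_force: [0.2, -0.3, -1.0]
finger_gap: 0.0239
```

View pics/s8.png

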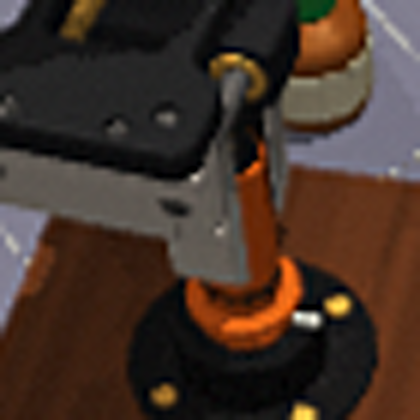

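Regripped at a 23.9 mm gap. The flange is lower and its tick is on the far side, as expected. Now the last 100°, then a hold.

```bash
python3 -m pendant '[{"angular":[0,0,10],"slide":[0,0,0.00017],"gripper":0.02},{"angular":[0,0,20],"slide":[0,0,0.00033],"gripper":0.02},{"angular":[0,0,30],"slide":[0,0,0.0005],"gripper":0.02},{"angular":[0,0,40],"slide":[0,0,0.00067],"gripper":0.02},{"angular":[0,0,50],"slide":[0,0,0.00083],"gripper":0.02},{"angular":[0,0,60],"slide":[0,0,0.001],"gripper":0.02},{"angular":[0,0,70],"slide":[0,0,0.00117],"gripper":0.02},{"angular":[0,0,80],"slide":[0,0,0.00133],"gripper":0.02},{"angular":[0,0,90],"slide":[0,0,0.0015],"gripper":0.02},{"angular":[0,0,100],"slide":[0,0,0.00167],"gripper":0.02}]'
python3 -m pendant '[{"angular":[0,0,0],"slide":[0,0,0],"gripper":0.02},{"angular":[0,0,0],"slide":[0,0,0],"gripper":0.02},{"angular":[0,0,0],"slide":[0,0,0],"gripper":0.02},{"angular":[0,0,0],"slide":[0,0,0],"gripper":0.02}]'
python3 - <<'E'
from h import *
from scipy.optimize import least_squares
g=arm.grab_frame('scene');save('s9.png',g['color'][225:295,220:290],6)
for r in arm.cut_out(g,'post'):
    v,u=np.nonzero(r['region']);P=p2w(g,u,v);P=P[(np.hypot(P[:,0]-.525,P[:,1]+.05)<.03)]
    if len(P)>50:
        print('ztop',np.percentile(P[:,2],[97,99,100]))
        for lo in(.08,.1):
            q=P[(P[:,2]>lo)&(P[:,2]<lo+.02)]
            if len(q)>9: print(lo,len(q),least_squares(lambda c:np.hypot(q[:,0]-c[0],q[:,1]-c[1])-.012,[.525,-.05],loss='soft_l1',f_scale=.001).x)
for n in('top','scene'):
    f=arm.grab_frame(n)
    for t in('cement','glue','jar','tank','knife'):
        for r in arm.find_in(f,t)[:1]: print(n,t,np.round(r['location'],1),round(r['conf'],2))
E
```

```text
time_s: 22.28
ee_pos: [0.526, -0.0501, 0.1078]
tcp_rot: [-0.251, 0.968, 0.0, 0.0]
contact_force: [-0.2, 1.0, -0.9]
finger_gap: 0.0239
time_s: 22.78
ee_pos: [0.5259, -0.0502, 0.1078]
tcp_rot: [-0.254, 0.967, 0.0, 0.0]
contact_force: [0.5, 1.2, -0.6]
finger_gap: 0.0238
ztop [0.13003122 0.13489842 0.13572317]
0.08 69 [ 0.52583563 -0.05100888]
0.1 72 [ 0.52567961 -0.05119513]
top glue [282.8 271.3] 0.57
top jar [305.5 221.2] 0.43
top tank [306.3 220.5] 0.58
scene glue [324.1 251.9] 0.97
scene jar [240.8 346. ] 0.83
scene tank [339.5 300.4] 0.67
scene knife [195.3 283.2] 0.8
```

View pics/s9.png

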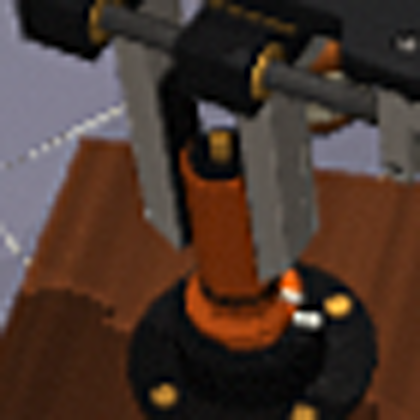

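The ticks meet again: flange tick at (292,295), directly above the boss tick at (306,319). The flange is just above the boss and the force is under 2 N, so I hand it in.

```bash
python3 -c "
from h import *
arm.job_done()"
```

```text
the job is handed in; nothing more can be done
```

I turned the small orange post one full turn forward from its drop and handed the job in at about 23 s. The gripper is still holding it upright by the column.

- **Turning:** I took it backward 296°, about 20° past where the two ticks meet. There it dropped about 5.7 mm, and I felt it seat at 3.9 N. I then turned it forward 380° at the thread's pitch, letting go once to regrip for the last 100°.
- **Position at the end:** The two ticks meet again. The hand sank 6.3 mm after the drop, as the pitch predicts. The post's top is at about 136 mm, so its tip is about 47 mm below the mouth (target 46.6 mm). The column is within about 1 mm of the axis.
- **Force at the end:** The outside force on the gripper is under 2 N, with a grip of 15 N on the 24 mm column.
- **Bystanders:** In the scene camera the glue, jar, tank and knife are within about 5 pixels of where they started. The final network check did not find the cement bottle in either camera, but the pictures show nothing near it was touched. The top camera was mostly blocked by the arm, and its "jar" report there (confidence 0.43) was really the tank.

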